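# Draw the filter slide from under the cover flap and hold it to the light

## Robot

A 6-joint arm with a two-finger parallel gripper is mounted at the origin on a cart in front of the work surface, level with it; the furniture and walls round the work are solid. World frame = base frame: x ahead of the robot, y to its left, z up, the work surface at z = 0. Lengths are in mm, angles in rad, forces in N, time in s.
With the tool pointing down it reaches from about 300 to 775 mm from the base axis. Payload 14.6 kg.
Tool frame: the origin (TCP) lies at the very end of the fingers, on their centre line; the grasp point (between the pads) lies 19 mm behind it; z points along the fingers, y is the line along which they close (so a half turn about z gives the same grasp; the last joint's range is limited). The gripper opens to 94 mm and grips with 3 to 60 N. Pads are 16 mm wide; open, the fingers measure 119 mm over their backs; the gripper's body (75 mm by 177 mm) begins 78 mm behind the grasp point.
Start: joints at [1.074, 0.3, 1.521, -0, 1.321, -0.067], TCP at [229.175, 499.968, 205.446] pointing down, gripper open.
Joint ranges: [-3.03, 3.03], [-0.79, 2.21], [0.23, 2.52], [-1.04, 4.18], [0, 3.07], [-2.55, 2.55]. Speed limits (rad/s): [2.22, 2.22, 2.57, 3.14, 3.14, 3.14].

## Interface

Orientations are given as [roll, pitch, yaw] about the fixed x, y, z axes, in that order (R = Rz(yaw) Ry(pitch) Rx(roll)).
In Python, from cell import manip, camera, get_calibration gives the robot as it stands.
- The arm moves only by the tool arm_command, never from a script. Its argument "targets" is a list of rows, each an object of numbers: "hand": the opening, from -1 (shut) to 1 (fully open), so that 0 is half open; "x", "y", "z": the shift along the tool's x, y, z in m; "yaw": the turn about the tool's z in rad. In form: [{"hand": .., "x": .., "y": .., "z": .., "yaw": ..}, ...]. A call has 1 to 10 rows; each row shifts and turns the commanded pose from where the row before left it, along the tool's axes as they then stand; what a row does not reach is not made up. A row lasts 1/10 s, in which the tool goes at most 50 mm and 8.59 degrees, less where a joint would pass 70% of its speed; a pose out of reach is approached as far as the arm can. A call is refused whole if a number of a shift passes 0.05 or a number of a turn 0.15, either way. A call with a gripper value outside its range is refused whole. The fingers move at their own pace and stop on an object; "newtons" is the grip in N (left out, the last holds). Time passes only in rows, so rows that do not move let the fingers close. It gives the time, the measured TCP pose, the force, the opening and the grip force at its end, in the units of the state.
- manip.read_state(): the state, without advancing time (a new reading comes with each control period).
- camera(name): name is "side" or "top"; returns the picture (400x640x3 uint8, red, green, blue); there is no depth.
- get_calibration(name): a dict with "K" (3x3 intrinsics, pixels), "dist_coeffs" ([k1, k2, p1, p2, k3] as OpenCV has them; the pictures are not rectified), "cam_to_world" (4x4, takes a point from camera to world coordinates). Camera axes: x right, y up, looking along -z (the intrinsics and any distortion apply to the point x, -y, -z); pixel columns grow to the right and rows downward; lengths in mm; the calibration is good to about 2 mm. A picture is of the moment at which its call begins. get_calibration takes no time and is no camera call.
- manip.sign_off(): hands the job in; it is judged then, once.
The state is a dict: "clock": time; "joints": joint angles; "qd": joint speeds; "effort": joint torques, N m; "eef_pos": TCP position; "eef_rot": TCP orientation; "wrist_force": force on the tool from outside, world axes, zero at the start; "moment": the same for the moment, N m; "finger_gap": finger opening in mm; "finger_force": force on a finger pad.
Only numpy, scipy, OpenCV 4.12 (cv2) and the standard library are available. Lean on these libraries where they do the work, as an engineer would, in place of code of your own. Each camera call takes 0.05 s, during which the arm holds its last target. There are 200 camera calls.

## Task

Lift the cover flap of the filter magazine by its bow handle until it stands open by itself, draw the filter slide (the one with the thick square knob) up out of its slot and leave the flat-tabbed blank slide seated where it is. Then hold the filter slide upright in front of the white light screen, its window centred on the screen and parallel to it, about 6 cm off its face and touching nothing, and finish still holding it there; do not let go. Do not tip over the small black canister behind them.

Things in the scene. Friction and masses are not known exactly. Their poses are not given: they have to be found in the camera images.
- magazine: fixed grey sheet-metal box, open at the top under its flap: 110 (x) by 158 (y) by 72 mm high, walls 4 mm. Origin: centre of its underside, on the bench. Its -x side is the front (towards the robot, turned by up to 0.3 rad), +x the hinge side. On its 4 mm floor a black block 24 mm high has two slots along x, 8 mm wide, centred at x = -5 mm, y = +34 and -34 mm; the filter slide stands in one and the blank in the other, and which is where varies
- flap (a joint): cover flap of the magazine, hinged along its far top rim: 0 = closed, grows as its front edge rises, 1.57 = upright, stop at 1.8. It starts closed or up to 0.2 ajar. A stiff friction hinge (about 0.16 N m) keeps it where it is left
- flap_hinge (a point): point on the hinge axis, midway along it, 74 mm above the bench and 57 mm to the +x side of the magazine's origin; axes as the magazine: the hinge axis is y
- flap_bar (a point): middle of the round steel bar of the flap's bow handle: 9 mm thick, 74 mm long, parallel to the hinge and 150 mm from it. It stands 36 mm ahead of the flap's front edge, in the flap's plane (4 mm above it), with free space before and behind it, so it can be pinched across from above and turns in the grip while the flap rises. Axes: x from the bar to the hinge, y along the bar
- filter_knob (a point): centre of the square knob, 16 by 16 mm and 22 mm high, on top of the filter slide (loose, 60 g). The slide below it is an aluminium plate 56 (x) by 6 (y) by 42 mm high with a round glass window; its underside is 53 mm below this point. Its y is the thickness direction. It stands in a slot 24 mm deep and is lifted straight up. Hidden until the flap is open
- filter_window (a point): centre of the filter slide's round window (30 mm across, seen along y), on the slide's axis 32 mm below the knob's centre
- blank_tab (a point): centre of the flat tab, 40 (x) by 6 (y) by 22 mm high, on top of the blank slide: a solid plate of the same 56 x 6 x 42 mm without window, in the other slot. Axes as the filter slide's
- screen_face (a point): centre of the face of the upright white light screen (110 mm wide, z 25 to 125 mm, this point 75 mm above the bench), fixed. -x points out of the face, roughly towards the robot (turned by up to 0.3 rad); y is level along the face, z up. Nothing of the stand is more than 12 mm ahead of the face
- canister_mid (a point): middle of a round black canister, 39 mm across and 66 mm high, standing loose behind the work
- filter: the whole filter slide with its knob, 64 mm high; origin at the centre of its underside
- screen: the light screen with its stand; origin on the bench 75 mm below the centre of the face, axes as point screen_face

How it is judged (in metres and radians):
On the way, in this order (a step that is already met when the one before it is completed fails the run):
1. the flap is open (past 1.3 rad) and stands by itself with the gripper 50 mm or more away from its bar, the filter slide still in its slot (value of joint flap above 1.3 rad and distance between the grasp point and flap_bar above 0.05 m and z of filter_knob in the frame of magazine below 0.067 m), for 0.2 s.
2. the filter slide is held by the fingers clear above the magazine, the flap still open (z of filter_knob in the frame of magazine above 0.115 m and contact force between filter and the fingers above 1 N and value of joint flap above 1.2 rad), for 0.2 s.
At the end, for the whole second after the job is handed in: Fingers hold the filter slide still, upright (0.2 rad), window 30 to 100 mm before the screen face, within 25 mm of its centre sideways and in height, parallel within 0.26 rad (either face forward), touching neither screen nor magazine; the blank is still seated (contact force between filter and the fingers above 1 N and x of filter_window in the frame of screen_face between -0.1 and -0.03 m and y of filter_window in the frame of screen_face between -0.025 and 0.025 m and z of filter_window in the frame of screen_face between -0.025 and 0.025 m and angle between the y axis of filter_window and the x axis of screen_face, either way round below 0.26 rad and angle between filter_window's own z axis and vertical below 0.2 rad and contact force between filter and screen below 0.05 N and contact force between filter and magazine below 0.05 N and linear speed of filter below 0.03 m/s and angular speed of filter below 0.3 rad/s and z of blank_tab in the frame of magazine below 0.067 m and x of blank_tab in the frame of magazine between -0.02 and 0.01 m); the arm keeps its last pose, push and grip.
It fails at once if the blank slide is drawn from its slot (raised more than 10 mm) (not (z of blank_tab in the frame of magazine below 0.067 m)).
It fails at once if the canister is tipped over (angle between canister_mid's own z axis and vertical above 0.5 rad).
It also fails if it takes over 48 s, if anything falls off the work surface, if the arm or the gripper's body presses on something with over 40 N, if the wrist force passes 120 N, or if a joint passes its speed limit or range.

## Working session

There is one attempt and no reset: what is moved stays moved. The work goes in short steps, Python scripts to look and compute and a tool call to move; the robot and the scene stay as the last step left them, time stands still between calls to the robot, and variables do not carry over. Pictures are saved under pics/ and viewed, at most 10 in all, crops included, and the job is handed in when it is done.

Besides the shell and the picture viewer there is one more tool, called after "Call:" as a command line: name --argument value ..., lists and objects as JSON in quotes. arm_command: Moves the arm, as the interface text tells. Its arguments: {"type":"object","properties":{"targets":{"type":"array"},"newtons":{"type":"number"}},"required":["targets"]}

```bash
mkdir -p pics; python3 - <<'E'
from cell import manip,camera,get_calibration
import cv2,numpy as np
np.set_printoptions(precision=3,suppress=True)
for n in("side","top"):
    im=camera(n);cv2.imwrite(f"pics/{n}0.png",im[...,::-1]);c=get_calibration(n);print(n,np.array(c["K"]),c["dist_coeffs"],np.array(c["cam_to_world"]))
print(manip.read_state())
E
```

```text
side [[393.998   0.    319.75 ]
 [  0.    393.998 190.263]
 [  0.      0.      1.   ]] [0.007 0.    0.    0.    0.   ] [[   0.906    0.265   -0.33   350.681]
 [  -0.423    0.568   -0.706 -474.393]
 [   0.       0.779    0.627  599.54 ]
 [   0.       0.       0.       1.   ]]
top [[384.061   0.    316.113]
 [  0.    384.061 201.776]
 [  0.      0.      1.   ]] [-0.022  0.     0.     0.     0.   ] [[  0.016   0.984  -0.176 452.387]
 [ -1.      0.017   0.    123.618]
 [  0.003   0.176   0.984 929.932]
 [  0.      0.      0.      1.   ]]
{'clock': 0.1, 'joints': array([ 1.074,  0.3  ,  1.522,  0.   ,  1.321, -0.067]), 'qd': array([ 0.001, -0.   , -0.002, -0.   , -0.   ,  0.   ]), 'effort': array([ -0.001, -53.264, -35.329,   0.071,   0.024,  -0.   ]), 'eef_pos': array([229.059, 499.788, 204.953]), 'eef_rot': array([-3.141, -0.   ,  2.712]), 'wrist_force': array([ 0.447, -0.095, -0.21 ]), 'moment': array([ 0.023, -0.012, -0.029]), 'finger_force': 0.0, 'finger_gap': 94.04308397415058}
```

View pics/side0.png

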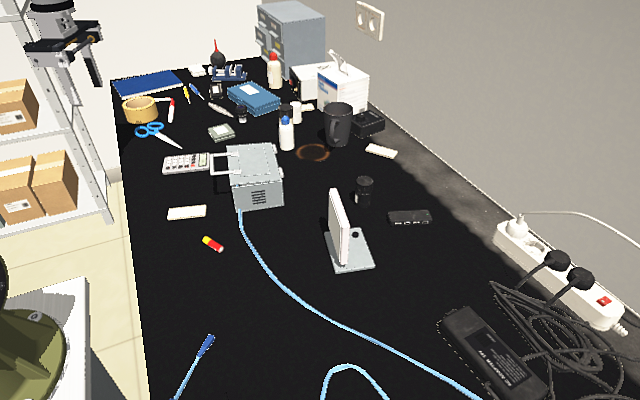

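View pics/top0.png

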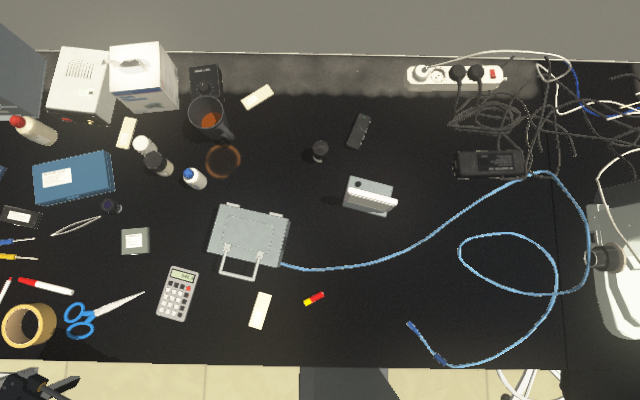

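The side view shows the magazine at about (255,175), its handle at about (212,163), and the screen at about (338,228). In the top view the flap spans about (208–290, 203–268), the bar runs from (220,273) to (257,279), the screen's top edge is near (371,200), and the canister is at (320,150). I'll zoom in for the corners.

```bash
python3 - <<'E'
import cv2,numpy as np
t=cv2.imread("pics/top0.png")[170:290,195:415]; s=cv2.imread("pics/side0.png")[130:280,200:390]
t=cv2.resize(t,None,fx=3.6,fy=3.6,interpolation=2)[:, :790]
s=cv2.resize(s,None,fx=4,fy=4,interpolation=2)
cv2.imwrite("pics/t0z.png",t);cv2.imwrite("pics/s0z.png",s)
E
```

```text
(no output)
```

View pics/t0z.png

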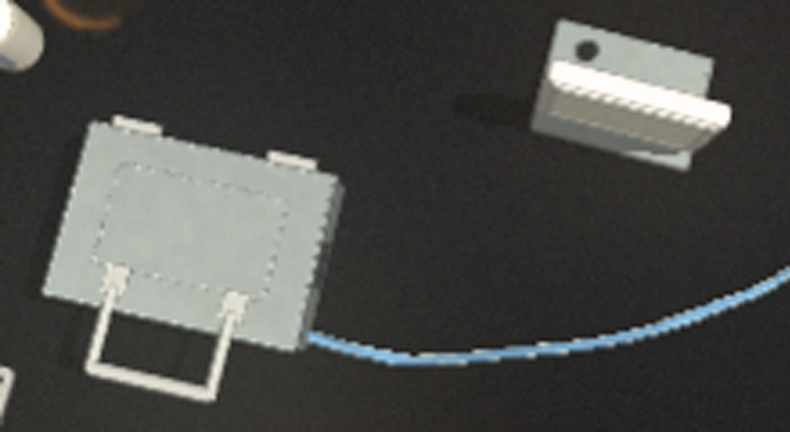

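View pics/s0z.png

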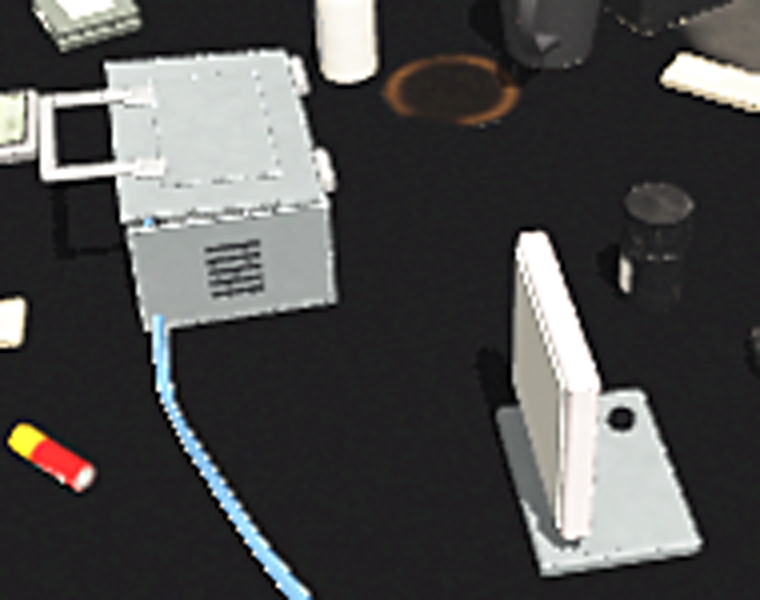

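The top zoom shows the bar ends at about (91,370) and (213,397), the hinge knuckles at (137,127) and (292,160), and the screen's front top edge from (550,88) to (720,125). The side zoom shows the magazine's bottom edge from (150,328) to (335,300) and the screen's front edge at (517,235), (570,390) and (560,535).

```bash
cat > h.py <<'E'
from cell import manip,camera,get_calibration
import cv2,numpy as np
np.set_printoptions(precision=1,suppress=True)
def ray(n,px):
    c=get_calibration(n);u=cv2.undistortPoints(np.array([[px]],float),np.array(c["K"]),np.array(c["dist_coeffs"]))[0,0]
    T=np.array(c["cam_to_world"]);return T[:3,3],T[:3,:3]@np.array([u[0],-u[1],-1])
def plane(n,px,z):
    o,d=ray(n,px);return o+d*(z-o[2])/d[2]
def two(a,b):
    o1,d1=ray("top",a);o2,d2=ray("side",b)
    s=np.linalg.lstsq(np.c_[d1,-d2],o2-o1,rcond=None)[0];p,q=o1+s[0]*d1,o2+s[1]*d2
    return (p+q)/2,np.linalg.norm(p-q)
def proj(n,p):
    c=get_calibration(n);T=np.array(c["cam_to_world"]);q=T[:3,:3].T@(np.array(p,float)-T[:3,3])
    return cv2.projectPoints((q*[1,-1,-1]).reshape(1,3),np.zeros(3),np.zeros(3),np.array(c["K"]),np.array(c["dist_coeffs"]))[0].ravel()
E
python3 - <<'E'
from h import *
t=lambda x,y:(x/3.6+195-.36,y/3.6+170-.36)
s=lambda x,y:(x/4+200-.37,y/4+130-.37)
def yaw(p,q): return np.arctan2(*(q-p)[[1,0]])
L,sL=two(t(91,370),s(47,100));R,sR=two(t(213,397),s(47,176));print("bar",L,R,sL,sR,(L+R)/2)
a,b=plane("side",s(150,328),0),plane("side",s(335,300),0);print("bottom",a,b,"yaw %.3f"%yaw(a,b),np.linalg.norm(b-a))
y=yaw(a,b);c,sn=np.cos(y),np.sin(y);print("origin",(a+b)/2+79*np.array([-sn,c,0]))
# top flap corners z~75
for q in[(137,127),(292,160)]:print("kn",plane("top",t(*q),75))
fl=[plane("top",t(*q),76) for q in[(92,122),(342,183),(300,350),(43,295)]];print("flap",*fl)
A,B=plane("top",t(550,88),125),plane("top",t(720,125),125);print("screen",A,B,(A+B)/2,"yaw %.3f"%(yaw(B,A)-np.pi/2),np.linalg.norm(A-B))
C,D=plane("side",s(517,235),125),plane("side",s(570,390),125);print("screen side",C,D,(C+D)/2,"yaw %.3f"%(yaw(D,C)-np.pi/2),np.linalg.norm(C-D))
print("can",plane("side",s(650,300),0))
E
```

```text
bar [445.8 328.2  88.9] [430.  254.7  88.1] 2.6772110371056472 0.20585078396522505 [437.9 291.5  88.5]
bottom [463.4 210.5   0. ] [567.4 188.8   0. ] yaw -0.206 106.24604409240656
origin [531.6 277.    0. ]
kn [594.8 311.9  75. ]
kn [575.6 213.8  75. ]
flap [597.3 340.1  76. ] [561.5 182.1  76. ] [458.6 204.8  76. ] [489.1 363.8  76. ]
screen [614.1  56.9 125. ] [593.5 -43.7 125. ] [603.8   6.6 125. ] yaw -0.202 102.76727961788899
screen side [619.2  58.2 125. ] [592.7 -47.7 125. ] [605.9   5.2 125. ] yaw -0.245 109.14491139481558
can [733.2 111.3   0. ]
```

Call:
arm_command --targets '[{"hand": -0.2,"yaw": 0.15},{"hand": -0.2,"yaw": 0.15},{"hand": -0.2,"yaw": 0.15},{"hand": -0.2,"yaw": 0.15},{"hand": -0.2,"yaw": 0.15},{"hand": -0.2,"yaw": 0.15},{"hand": -0.2,"yaw": 0.15},{"hand": -0.2,"yaw": 0.15},{"hand": -0.2,"yaw": 0.15},{"hand": -0.2}]' --newtons 15

```text
schema error: expected keys hand, x, y, z, yaw
```

Call:
arm_command --targets '[{"hand": -0.2,"x": 0,"y": 0,"z": 0,"yaw": 0.15},{"hand": -0.2,"x": 0,"y": 0,"z": 0,"yaw": 0.15},{"hand": -0.2,"x": 0,"y": 0,"z": 0,"yaw": 0.15},{"hand": -0.2,"x": 0,"y": 0,"z": 0,"yaw": 0.15},{"hand": -0.2,"x": 0,"y": 0,"z": 0,"yaw": 0.15},{"hand": -0.2,"x": 0,"y": 0,"z": 0,"yaw": 0.15},{"hand": -0.2,"x": 0,"y": 0,"z": 0,"yaw": 0.15},{"hand": -0.2,"x": 0,"y": 0,"z": 0,"yaw": 0.15},{"hand": -0.2,"x": 0,"y": 0,"z": 0,"yaw": 0.15},{"hand": -0.2,"x": 0,"y": 0,"z": 0,"yaw": 0}]' --newtons 15

```text
clock: 1.1
eef_pos: [229.1, 499.8, 205.1]
eef_rot: [-3.141, 0.001, 1.359]
wrist_force: [0.5, -0.4, -0.7]
finger_gap: 38.0
finger_force: 0.0
```

Call:
arm_command --targets '[{"hand": -0.2,"x": -0.016,"y": 0.0248,"z": 0.005,"yaw": 0},{"hand": -0.2,"x": -0.016,"y": 0.0248,"z": 0.005,"yaw": 0},{"hand": -0.2,"x": -0.016,"y": 0.0248,"z": 0.005,"yaw": 0},{"hand": -0.2,"x": -0.016,"y": 0.0248,"z": 0.005,"yaw": 0},{"hand": -0.2,"x": -0.016,"y": 0.0248,"z": 0.005,"yaw": 0},{"hand": -0.2,"x": -0.016,"y": 0.0248,"z": 0.005,"yaw": 0},{"hand": -0.2,"x": -0.016,"y": 0.0248,"z": 0.005,"yaw": 0},{"hand": -0.2,"x": -0.016,"y": 0.0248,"z": 0.005,"yaw": 0},{"hand": -0.2,"x": -0.016,"y": 0.0248,"z": 0.005,"yaw": 0},{"hand": -0.2,"x": -0.016,"y": 0.0248,"z": 0.005,"yaw": 0}]'

```text
clock: 2.1
eef_pos: [439.3, 291.0, 155.1]
eef_rot: [-3.141, 0.0, 1.367]
wrist_force: [-0.6, 0.6, 1.0]
finger_gap: 37.6
finger_force: 0.0
```

Call:
arm_command --targets '[{"hand": -0.2,"x": 0,"y": 0,"z": 0,"yaw": 0}]'

```text
clock: 2.2
eef_pos: [440.0, 289.9, 154.6]
eef_rot: [-3.141, 0.001, 1.364]
wrist_force: [-0.2, 0.1, 0.4]
finger_gap: 37.3
finger_force: 0.0
```

Call:
arm_command --targets '[{"hand": -0.2,"x": 0,"y": -0.002,"z": 0.02,"yaw": 0},{"hand": -0.2,"x": 0,"y": 0,"z": 0.02,"yaw": 0},{"hand": -0.2,"x": 0,"y": 0,"z": 0.02,"yaw": 0},{"hand": -0.2,"x": 0,"y": 0,"z": 0.015,"yaw": 0},{"hand": -0.2,"x": 0,"y": 0,"z": 0.01,"yaw": 0},{"hand": -0.2,"x": 0,"y": 0,"z": 0,"yaw": 0},{"hand": -0.9,"x": 0,"y": 0,"z": 0,"yaw": 0},{"hand": -0.9,"x": 0,"y": 0,"z": 0,"yaw": 0},{"hand": -0.9,"x": 0,"y": 0,"z": 0,"yaw": 0},{"hand": -0.9,"x": 0,"y": 0,"z": 0,"yaw": 0}]' --newtons 12

```text
clock: 3.2
eef_pos: [438.4, 292.4, 71.3]
eef_rot: [3.137, -0.002, 1.362]
wrist_force: [23.5, -7.9, -2.4]
finger_gap: 9.7
finger_force: 12.0
```

Call:
arm_command --targets '[{"hand": -1,"x": 0,"y": 0,"z": 0,"yaw": 0},{"hand": -1,"x": 0,"y": 0,"z": 0,"yaw": 0},{"hand": -1,"x": 0,"y": 0,"z": 0,"yaw": 0}]'

```text
clock: 3.5
eef_pos: [439.0, 292.2, 71.5]
eef_rot: [3.136, -0.002, 1.362]
wrist_force: [14.6, -4.0, -1.9]
finger_gap: 8.4
finger_force: 12.0
```

```bash
python3 - <<'E'
from h import *
a=camera("side")[90:290,120:390,::-1];b=camera("top")[150:300,190:420,::-1]
a=cv2.resize(a,(540,400));b=cv2.resize(b,(0,0),fx=1.0,fy=1.0)
c=np.zeros((400,790,3),np.uint8);c[:,:540]=a;c[:150,540:770]=b;cv2.imwrite("pics/g1.png",c)
E
```

```text
(no output)
```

View pics/g1.png

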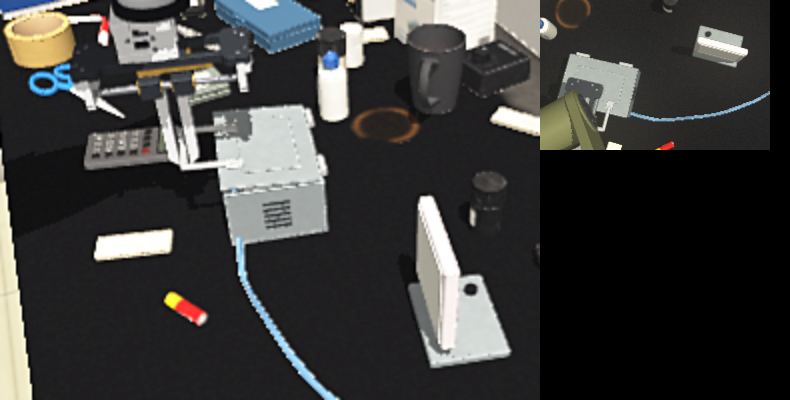

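The bar is gripped: the gap is about 8.4 mm, and the fingers are at about (190,150) in the crop. Next I'll compute the arc.

```bash
python3 -c "
import numpy as np
f=0.09+0.0775*np.arange(21)
print(np.round(-150*np.diff(np.cos(f)),1));print(np.round(-150*np.diff(np.sin(f)),1))"
```

```text
[ 1.5  2.4  3.3  4.1  4.9  5.7  6.5  7.2  7.9  8.5  9.1  9.7 10.1 10.5
 10.9 11.2 11.4 11.5 11.6 11.6]
[-11.5 -11.4 -11.2 -10.9 -10.5 -10.1  -9.6  -9.1  -8.5  -7.9  -7.2  -6.5
  -5.7  -4.9  -4.1  -3.2  -2.3  -1.4  -0.5   0.4]
```

Call:
arm_command --targets '[{"hand": -1,"x": 0,"y": 0.0025,"z": -0.0115,"yaw": 0},{"hand": -1,"x": 0,"y": 0.0024,"z": -0.0114,"yaw": 0},{"hand": -1,"x": 0,"y": 0.0033,"z": -0.0112,"yaw": 0},{"hand": -1,"x": 0,"y": 0.0041,"z": -0.0109,"yaw": 0},{"hand": -1,"x": 0,"y": 0.0049,"z": -0.0105,"yaw": 0},{"hand": -1,"x": 0,"y": 0,"z": 0,"yaw": 0}]'

```text
clock: 4.2
eef_pos: [455.5, 288.6, 127.5]
eef_rot: [3.137, -0.002, 1.361]
wrist_force: [11.3, -0.4, -4.6]
finger_gap: 8.5
finger_force: 12.0
```

Call:
arm_command --targets '[{"hand": -1,"x": 0,"y": 0.0062,"z": -0.0101,"yaw": 0},{"hand": -1,"x": 0,"y": 0.0065,"z": -0.0096,"yaw": 0},{"hand": -1,"x": 0,"y": 0.0072,"z": -0.0091,"yaw": 0},{"hand": -1,"x": 0,"y": 0.0079,"z": -0.0085,"yaw": 0},{"hand": -1,"x": 0,"y": 0.0085,"z": -0.0079,"yaw": 0},{"hand": -1,"x": 0,"y": 0,"z": 0,"yaw": 0}]'

```text
clock: 4.8
eef_pos: [489.8, 281.4, 172.7]
eef_rot: [3.141, -0.001, 1.361]
wrist_force: [-6.6, 1.9, 8.6]
finger_gap: 8.5
finger_force: 12.0
```

Call:
arm_command --targets '[{"hand": -1,"x": 0,"y": 0.0088,"z": -0.0072,"yaw": 0},{"hand": -1,"x": 0,"y": 0.0097,"z": -0.0065,"yaw": 0},{"hand": -1,"x": 0,"y": 0.0101,"z": -0.0057,"yaw": 0},{"hand": -1,"x": 0,"y": 0.0105,"z": -0.0049,"yaw": 0},{"hand": -1,"x": 0,"y": 0.0109,"z": -0.0041,"yaw": 0},{"hand": -1,"x": 0,"y": 0,"z": 0,"yaw": 0}]'

```text
clock: 5.4
eef_pos: [538.9, 270.8, 200.4]
eef_rot: [3.14, -0.001, 1.361]
wrist_force: [-2.6, 0.5, 7.8]
finger_gap: 8.2
finger_force: 12.0
```

Call:
arm_command --targets '[{"hand": -1,"x": 0,"y": 0.0112,"z": -0.0032,"yaw": 0},{"hand": -1,"x": 0,"y": 0.0114,"z": -0.0023,"yaw": 0},{"hand": -1,"x": 0,"y": 0.0115,"z": -0.0014,"yaw": 0},{"hand": -1,"x": 0,"y": 0.0116,"z": -0.0005,"yaw": 0},{"hand": -1,"x": 0,"y": 0.0116,"z": 0.0004,"yaw": 0},{"hand": -1,"x": 0,"y": 0,"z": 0,"yaw": 0}]'

```text
clock: 6.0
eef_pos: [594.7, 258.9, 206.5]
eef_rot: [3.141, -0.001, 1.361]
wrist_force: [1.1, 1.1, 4.2]
finger_gap: 8.9
finger_force: 12.0
```

Call:
arm_command --targets '[{"hand": -0.2,"x": 0,"y": 0,"z": 0,"yaw": 0},{"hand": -0.2,"x": 0,"y": 0,"z": 0,"yaw": 0},{"hand": -0.2,"x": 0,"y": 0,"z": -0.01,"yaw": 0},{"hand": -0.2,"x": 0,"y": 0,"z": -0.02,"yaw": 0},{"hand": -0.2,"x": 0,"y": 0,"z": -0.03,"yaw": 0},{"hand": -0.2,"x": 0,"y": 0,"z": -0.03,"yaw": 0},{"hand": -0.2,"x": 0,"y": -0.01,"z": -0.01,"yaw": 0},{"hand": -0.2,"x": 0.02,"y": -0.03,"z": 0,"yaw": 0},{"hand": -0.2,"x": 0.03,"y": -0.03,"z": 0,"yaw": 0},{"hand": -0.2,"x": 0.03,"y": -0.03,"z": 0,"yaw": 0}]'

```text
clock: 7.0
eef_pos: [510.9, 358.8, 306.2]
eef_rot: [-3.141, 0.0, 1.361]
wrist_force: [0.4, 0.6, 0.2]
finger_gap: 37.5
finger_force: 0.0
```

Call:
arm_command --targets '[{"hand": -0.2,"x": 0.03,"y": -0.03,"z": 0,"yaw": 0},{"hand": -0.2,"x": 0.03,"y": -0.03,"z": 0,"yaw": 0},{"hand": -0.2,"x": 0.02,"y": -0.02,"z": 0,"yaw": 0},{"hand": -0.2,"x": 0,"y": 0,"z": 0,"yaw": 0}]'

```text
clock: 7.4
eef_pos: [448.0, 455.4, 305.7]
eef_rot: [-3.141, 0.001, 1.366]
wrist_force: [0.4, -0.5, -0.7]
finger_gap: 37.6
finger_force: 0.0
```

```bash
python3 - <<'E'
from h import *
S=camera("side");T=camera("top");cv2.imwrite("pics/s2.png",S[...,::-1]);cv2.imwrite("pics/t2.png",T[...,::-1])
a=cv2.resize(S[110:230,210:310,::-1],None,fx=4,fy=4,interpolation=2);b=cv2.resize(T[180:300,200:300,::-1],None,fx=4,fy=4,interpolation=2)
cv2.imwrite("pics/v2.png",np.hstack([a,b]))
E
```

```text
(no output)
```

View pics/v2.png

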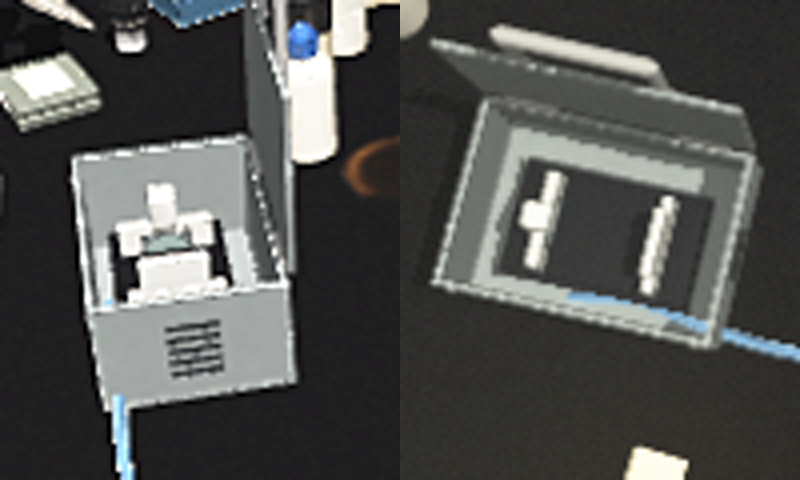

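The flap stands open. The filter knob is at (160,205) in the side zoom and (135,213) in the top zoom, so it sits in the +y slot. The blank is in the -y slot.

```bash
python3 - <<'E'
from h import *
f=lambda x,y:(x/4+200-.37,y/4+180-.37); g=lambda x,y:(x/4+210-.37,y/4+110-.37)
print(two(f(135,213),g(160,206)),plane("top",f(135,213),66),plane("side",g(160,206),57))
for (a,b) in [((155,175),(136,267)),((267,200),(250,290))]:
  p,q=plane("top",f(*a),46),plane("top",f(*b),46);print(p,q,(p+q)/2,np.arctan2(*(p-q)[[1,0]]))
c=[plane("top",f(*q),72) for q in[(82,98),(355,155),(312,345),(33,285)]];print(*c,sum(c)/4)
for a,b in((0,3),(1,2)):print(np.arctan2(*(c[a]-c[b])[[1,0]]))
E
```

```text
(array([531.9, 311.1,  56.7]), np.float64(2.81355063178736)) [532.5 308.8  66. ] [530.4 310.8  57. ]
[556.5 302.7  46. ] [503.4 310.9  46. ] [529.9 306.8  46. ] -0.15255118420815714
[543.2 237.3  46. ] [491.4 245.   46. ] [517.3 241.1  46. ] -0.1481402833927837
[596.6 341.2  72. ] [566.7 185.4  72. ] [460.8 206.   72. ] [490.9 362.1  72. ] [528.8 273.7  72. ]
-0.19575515877928013
-0.19248911672389568
```

Call:
arm_command --targets '[{"hand": -0.2,"x": 0,"y": 0,"z": 0,"yaw": -0.15},{"hand": -0.2,"x": 0,"y": 0,"z": 0,"yaw": -0.15},{"hand": -0.2,"x": 0,"y": 0,"z": 0,"yaw": -0.15},{"hand": -0.2,"x": 0,"y": 0,"z": 0,"yaw": -0.15},{"hand": -0.2,"x": 0,"y": 0,"z": 0,"yaw": -0.15},{"hand": -0.2,"x": 0,"y": 0,"z": 0,"yaw": -0.15},{"hand": -0.2,"x": 0,"y": 0,"z": 0,"yaw": -0.15},{"hand": -0.2,"x": 0,"y": 0,"z": 0,"yaw": -0.15},{"hand": -0.2,"x": 0,"y": 0,"z": 0,"yaw": -0.15},{"hand": -0.2,"x": 0,"y": 0,"z": 0,"yaw": -0.15}]'

```text
clock: 8.5
eef_pos: [451.7, 451.6, 306.4]
eef_rot: [-3.141, 0.0, 2.866]
wrist_force: [0.5, 0.3, -0.3]
finger_gap: 37.6
finger_force: 0.0
```

Call:
arm_command --targets '[{"hand": -0.2,"x": 0,"y": 0,"z": 0,"yaw": -0.084},{"hand": -0.2,"x": -0.0136,"y": -0.016,"z": 0.01,"yaw": 0},{"hand": -0.2,"x": -0.0136,"y": -0.016,"z": 0.02,"yaw": 0},{"hand": -0.2,"x": -0.0136,"y": -0.016,"z": 0.02,"yaw": 0},{"hand": -0.2,"x": -0.0136,"y": -0.016,"z": 0.02,"yaw": 0},{"hand": -0.2,"x": -0.0136,"y": -0.016,"z": 0.02,"yaw": 0},{"hand": -0.2,"x": -0.0136,"y": -0.016,"z": 0.02,"yaw": 0},{"hand": -0.2,"x": -0.0136,"y": -0.016,"z": 0.02,"yaw": 0},{"hand": -0.2,"x": -0.0136,"y": -0.016,"z": 0.01,"yaw": 0},{"hand": -0.2,"x": 0,"y": 0,"z": 0,"yaw": 0}]'

```text
clock: 9.5
eef_pos: [533.5, 302.7, 164.8]
eef_rot: [-3.139, -0.002, 2.942]
wrist_force: [0.6, 0.1, -0.0]
finger_gap: 37.6
finger_force: 0.0
```

Call:
arm_command --targets '[{"hand": -0.2,"x": 0.0037,"y": 0.0057,"z": 0.01,"yaw": 0},{"hand": -0.2,"x": 0,"y": 0,"z": 0.02,"yaw": 0},{"hand": -0.2,"x": 0,"y": 0,"z": 0.02,"yaw": 0},{"hand": -0.2,"x": 0,"y": 0,"z": 0.02,"yaw": 0},{"hand": -0.2,"x": 0,"y": 0,"z": 0.015,"yaw": 0},{"hand": -0.2,"x": 0,"y": 0,"z": 0,"yaw": 0}]'

```text
clock: 10.1
eef_pos: [529.2, 312.7, 79.6]
eef_rot: [-3.14, -0.002, 2.946]
wrist_force: [-0.5, 0.4, 0.1]
finger_gap: 37.6
finger_force: 0.0
```

```bash
python3 - <<'E'
from h import *
print(manip.read_state()["eef_pos"])
S=camera("side");a=cv2.resize(S[70:200,200:320,::-1],None,fx=4,fy=4,interpolation=2);cv2.imwrite("pics/v3.png",a)
E
```

```text
[529.2 312.7  79.6]
```

View pics/v3.png

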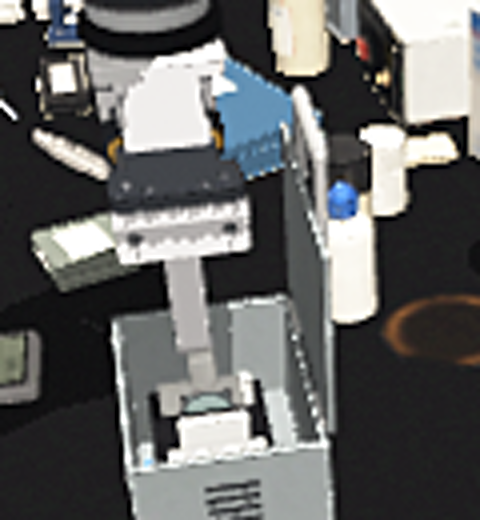

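The finger is in line with the knob at about (200,370) in the crop. I'll descend and grip.

Call:
arm_command --targets '[{"hand": -0.2,"x": -0.0026,"y": -0.0027,"z": 0.01,"yaw": 0},{"hand": -0.2,"x": 0,"y": 0,"z": 0.01,"yaw": 0},{"hand": -0.2,"x": 0,"y": 0,"z": 0.01,"yaw": 0},{"hand": -0.2,"x": 0,"y": 0,"z": 0.008,"yaw": 0},{"hand": -0.2,"x": 0,"y": 0,"z": 0,"yaw": 0},{"hand": -0.6,"x": 0,"y": 0,"z": 0,"yaw": 0},{"hand": -0.8,"x": 0,"y": 0,"z": 0,"yaw": 0},{"hand": -0.8,"x": 0,"y": 0,"z": 0,"yaw": 0},{"hand": -0.8,"x": 0,"y": 0,"z": 0,"yaw": 0},{"hand": -0.8,"x": 0,"y": 0,"z": 0,"yaw": 0}]' --newtons 12

```text
clock: 11.15
eef_pos: [532.5, 309.3, 43.8]
eef_rot: [3.142, 0.0, 2.946]
wrist_force: [-1.1, -1.1, 1.9]
finger_gap: 15.6
finger_force: 12.0
```

Call:
arm_command --targets '[{"hand": -1,"x": 0,"y": 0,"z": 0,"yaw": 0},{"hand": -1,"x": 0,"y": 0,"z": 0,"yaw": 0},{"hand": -1,"x": 0,"y": 0,"z": -0.004,"yaw": 0},{"hand": -1,"x": 0,"y": 0,"z": -0.008,"yaw": 0},{"hand": -1,"x": 0,"y": 0,"z": -0.01,"yaw": 0},{"hand": -1,"x": 0,"y": 0,"z": -0.01,"yaw": 0},{"hand": -1,"x": 0,"y": 0,"z": -0.01,"yaw": 0},{"hand": -1,"x": 0,"y": 0,"z": -0.01,"yaw": 0},{"hand": -1,"x": 0,"y": 0,"z": -0.015,"yaw": 0},{"hand": -1,"x": 0,"y": 0,"z": -0.015,"yaw": 0}]' --newtons 25

```text
clock: 12.15
eef_pos: [532.4, 309.4, 126.9]
eef_rot: [3.141, 0.0, 2.946]
wrist_force: [0.2, -0.5, 0.2]
finger_gap: 16.1
finger_force: 25.0
```

Call:
arm_command --targets '[{"hand": -1,"x": 0,"y": 0,"z": -0.02,"yaw": 0},{"hand": -1,"x": 0,"y": 0,"z": -0.02,"yaw": 0},{"hand": -1,"x": 0,"y": 0,"z": -0.02,"yaw": 0},{"hand": -1,"x": 0,"y": 0,"z": -0.01,"yaw": 0},{"hand": -1,"x": 0,"y": 0,"z": 0,"yaw": 0},{"hand": -1,"x": 0,"y": 0,"z": 0,"yaw": 0},{"hand": -1,"x": 0,"y": 0,"z": 0,"yaw": 0}]'

```text
clock: 12.85
eef_pos: [532.0, 309.2, 194.4]
eef_rot: [-3.141, -0.001, 2.946]
wrist_force: [0.4, 0.2, -0.7]
finger_gap: 15.7
finger_force: 25.0
```

```bash
python3 - <<'E'
from h import *
print(manip.read_state()["eef_pos"])
S=camera("side");a=cv2.resize(S[50:200,190:340,::-1],None,fx=4,fy=4,interpolation=2);cv2.imwrite("pics/v4.png",a)
E
```

```text
[532.  309.2 194.4]
```

View pics/v4.png

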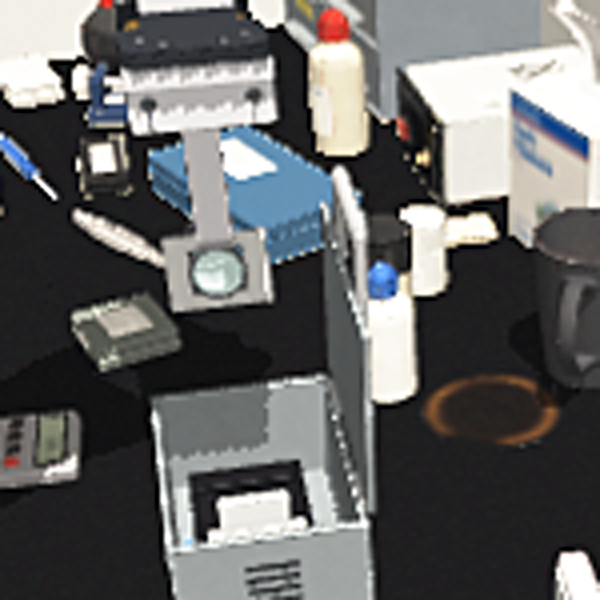

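The slide is held, its window at (218,273) in the crop. The blank is still seated and the flap is open. Now I'll move to the screen.

Call:
arm_command --targets '[{"hand": -1,"x": 0,"y": -0.01,"z": 0,"yaw": 0},{"hand": -1,"x": 0,"y": -0.02,"z": 0,"yaw": 0},{"hand": -1,"x": 0,"y": -0.03,"z": 0,"yaw": 0},{"hand": -1,"x": 0,"y": -0.03,"z": 0,"yaw": 0},{"hand": -1,"x": 0,"y": -0.03,"z": 0,"yaw": 0},{"hand": -1,"x": 0,"y": -0.03,"z": 0,"yaw": 0},{"hand": -1,"x": 0,"y": -0.03,"z": 0,"yaw": 0},{"hand": -1,"x": 0,"y": -0.03,"z": 0,"yaw": 0},{"hand": -1,"x": 0,"y": -0.025,"z": 0,"yaw": 0},{"hand": -1,"x": 0,"y": -0.015,"z": 0,"yaw": 0}]'

```text
clock: 13.9
eef_pos: [483.0, 62.3, 195.4]
eef_rot: [-3.141, -0.0, 2.945]
wrist_force: [-0.4, 0.1, -0.2]
finger_gap: 15.8
finger_force: 25.0
```

Call:
arm_command --targets '[{"hand": -1,"x": 0,"y": 0,"z": 0,"yaw": 0.08},{"hand": -1,"x": 0,"y": 0,"z": 0,"yaw": 0.13},{"hand": -1,"x": 0,"y": 0,"z": 0,"yaw": 0.14},{"hand": -1,"x": 0,"y": 0,"z": 0,"yaw": 0.14},{"hand": -1,"x": 0,"y": 0,"z": 0,"yaw": 0.14},{"hand": -1,"x": 0,"y": 0,"z": 0,"yaw": 0.14},{"hand": -1,"x": 0,"y": 0,"z": 0,"yaw": 0.14},{"hand": -1,"x": 0,"y": 0,"z": 0,"yaw": 0.14},{"hand": -1,"x": 0,"y": 0,"z": 0,"yaw": 0.14},{"hand": -1,"x": 0,"y": 0,"z": 0,"yaw": 0.14}]'

```text
clock: 14.9
eef_pos: [483.5, 64.1, 195.3]
eef_rot: [-3.141, -0.0, 1.61]
wrist_force: [0.1, -0.5, -0.5]
finger_gap: 15.8
finger_force: 25.0
```

Call:
arm_command --targets '[{"hand": -1,"x": 0,"y": 0,"z": 0,"yaw": 0.14},{"hand": -1,"x": 0,"y": 0,"z": 0,"yaw": 0.12},{"hand": -1,"x": 0,"y": 0,"z": 0,"yaw": 0},{"hand": -1,"x": 0,"y": 0,"z": 0,"yaw": 0}]'

```text
clock: 15.3
eef_pos: [483.6, 64.1, 195.4]
eef_rot: [-3.141, 0.0, 1.36]
wrist_force: [0.0, -0.5, 0.2]
finger_gap: 15.7
finger_force: 25.0
```

Call:
arm_command --targets '[{"hand": -1,"x": -0.004,"y": 0.009,"z": 0.01,"yaw": 0},{"hand": -1,"x": -0.004,"y": 0.009,"z": 0.013,"yaw": 0},{"hand": -1,"x": -0.004,"y": 0.009,"z": 0.013,"yaw": 0},{"hand": -1,"x": -0.004,"y": 0.009,"z": 0.013,"yaw": 0},{"hand": -1,"x": -0.004,"y": 0.009,"z": 0.013,"yaw": 0},{"hand": -1,"x": -0.004,"y": 0.009,"z": 0.013,"yaw": 0},{"hand": -1,"x": -0.004,"y": 0.009,"z": 0.013,"yaw": 0},{"hand": -1,"x": -0.003,"y": 0.008,"z": 0.013,"yaw": 0},{"hand": -1,"x": 0,"y": 0,"z": 0,"yaw": 0},{"hand": -1,"x": 0,"y": 0,"z": 0,"yaw": 0}]'

```text
clock: 16.3
eef_pos: [546.3, 18.4, 93.8]
eef_rot: [-3.14, 0.0, 1.356]
wrist_force: [-0.4, 0.4, -0.4]
finger_gap: 15.6
finger_force: 25.0
```

```bash
python3 - <<'E'
from h import *
print(manip.read_state()["eef_pos"])
S=camera("side");T=camera("top")
a=cv2.resize(S[130:280,270:400,::-1],None,fx=3.5,fy=3.5,interpolation=2);b=cv2.resize(T[160:310,310:410,::-1],None,fx=3.4,fy=3.5,interpolation=2)
c=np.hstack([a,b]);print(c.shape);cv2.imwrite("pics/v5.png",c)
E
```

```text
[546.3  18.4  93.8]
(525, 795, 3)
```

View pics/v5.png

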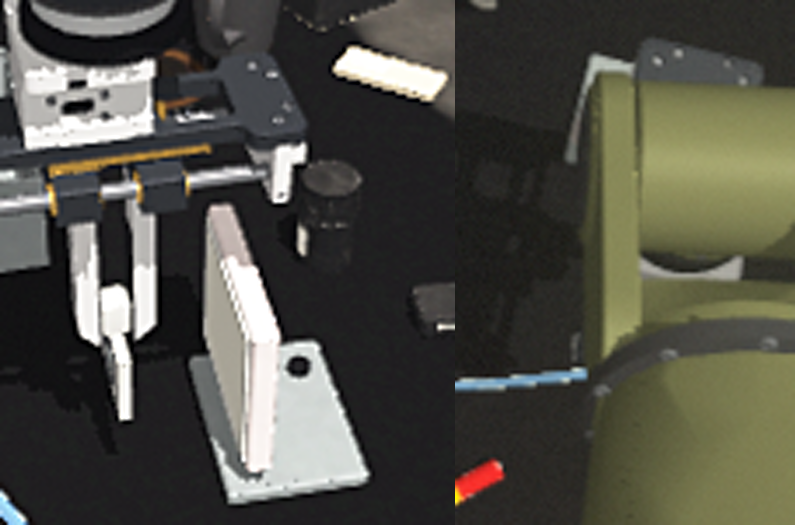

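```bash
python3 - <<'E'
from h import *
for p in[(540.4,-9,54),(540.4,-9,96),(546.3,18.4,118)]:print((proj("side",p)-[270,130])*3.5)
print(manip.read_state()["wrist_force"])
E
```

```text
[126.6 419.2]
[124.8 363.1]
[113.3 295.3]
[-0.3  0.8  0.3]
```

The predicted bottom corner (126.6,419) matches the one I see at (126,418), so height and position are good. The slide is parallel to the screen face and touching nothing.

```bash
python3 -c "
from cell import manip
print(manip.sign_off())"
```

```text
the job is handed in; nothing more can be done
None
```

The job is handed in, with no verdict returned: the flap is open, the blank is seated, and the filter slide is held upright and clear about 6 cm in front of the screen, centred within a few millimetres by my measurements.

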